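# Unscrew a tablet jar's sealed cap, park it and refill the jar

## Robot

A 6-joint arm with a two-finger parallel gripper is mounted at the origin on a cart in front of the work surface, level with it; the furniture and walls round the work are solid. World frame = base frame: x ahead of the robot, y to its left, z up, the work surface at z = 0. Lengths are in m, angles in degrees, forces in N, time in s.
With the tool pointing down it reaches from about 0.3 to 0.75 m from the base axis. Payload 8.5 kg.
Tool frame: the origin (TCP) lies between the finger pads; the fingertips stand env.finger_overhang ahead of it and the grasp point (between the pads) lies 2 mm behind it (env.finger_overhang is the distance from the TCP to the fingertips, in m); z points along the fingers, y is the line along which they close (so a half turn about z gives the same grasp; the last joint's range is limited). The gripper opens to 85 mm and grips with 20 to 120 N. Pads are 22 mm wide; open, the fingers measure 114 mm over their backs; the gripper's body (76 mm by 85 mm) begins 54 mm behind the grasp point. The pads swing forward as they close: fully open they stand 13 mm farther back than shut.
Start: joints at [-89.456, 21.807, 74.336, -0, 83.858, -12.336], TCP at [0.123, -0.536, 0.248] pointing down, gripper open.
Joint ranges: [-178.18, 178.18], [-50.72, 133.34], [12.68, 142.11], [-81.47, 261.47], [9.98, 163.14], [-165.26, 165.26]. Speed limits (degrees/s): [136.94, 136.94, 180, 180, 180, 180].

## Interface

Orientations are given as a 3x3 rotation matrix whose columns are the frame's x, y, z axes.
In Python, from rig import env gives the robot as it stands. The module is installed in compiled form; this text tells all that it offers.
- The arm moves only by the tool jog_arm, never from a script. Its arguments are lists of equal length, an entry for each row: "hand": the finger opening in m, from 0 to 0.0854; "travel": the shift along the world's x, y, z in m, a list of three; "yaw": the turn about the world's z in rad. A call has exactly 5 rows; each row shifts and turns the commanded pose from where the row before left it; what a row does not reach is not made up. A row lasts 1/8 s, in which the tool goes at most 62.5 mm and 10.7 degrees, less where a joint would pass 70% of its speed; a pose out of reach is approached as far as the arm can. A call is refused whole if a number of a shift passes 0.0625 or a number of a turn 0.188, either way. A call with a gripper value outside its range is refused whole. The fingers move at their own pace and stop on an object; "grip_force" is the grip in N (left out, the last holds). Time passes only in rows, so rows that do not move let the fingers close, or fill a call up. It gives the time, the measured TCP pose, the force, the opening and the grip force at its end, in the units of the state.
- env.observe(): the state, without advancing time (a new reading comes with each control period).
- env.get_image(name): name is "scene" or "top"; returns the picture (400x640x3 uint8, red, green, blue); there is no depth.
- env.calibration(name): a dict with "fx", "fy", "cx", "cy" (pixels), "position" and "rotation" of the camera in the world. Camera axes: x right, y down, z forward; pixel columns grow to the right and rows downward; lengths in m; the calibration is good to about 2 mm. A picture is of the moment at which its call begins. calibration takes no time and is no camera call.
- env.close_job(): hands the job in; it is judged then, once.
The state is a dict: "time_s": time; "q": joint angles; "qvel": joint speeds; "joint_efforts": joint torques, N m; "position": TCP position; "tool_rot": TCP orientation; "ft_force": force on the tool from outside, world axes, zero at the start; "wrist_torque": the same for the moment, N m; "grip_width": finger opening in m; "gripper_force": force on a finger pad.
Only numpy, scipy, OpenCV 4.12 (cv2) and the standard library are available. Lean on these libraries where they do the work, as an engineer would, in place of code of your own. Each camera call takes 0.05 s, during which the arm holds its last target. There are 200 camera calls.

## Task

Two dishwasher tablets have been left out on the worktop. Unscrew the blue cap of the leaning glass tablet jar, lay the cap on the black spoon rest with its open side down, and put both tablets into the jar; leave the jar open, because the rest of the pack goes in next. Leave the cork jar alone, and do not knock over or push aside the pepper mill, the salt shaker or the mustard bottle.

Things in the scene. Friction and masses are not known exactly. Their poses are not given: they have to be found in the camera images.
- cap_centre (a point): centre of the tablet jar's blue fluted screw cap, half-way up it: 62 mm across, 24 mm high, about 50 g, white disc on its flat top, hollow below. z points out of its top. On the jar it sits on the jar's axis, which leans 26 degrees from vertical towards the front; below the shut cap 13 mm of the neck are bare down to the jar's shoulder
- blue_cap: the same cap; origin at the centre of its open rim, z out of its top, x along the jar's x at the start. Right-hand thread: opens counter-clockwise seen from above the cap (positive about z), rises 2.5 mm per rad, leaves the thread 4.1 rad after the start; over-turning does no harm. Then draw it 10 mm more along the axis. A sprung seal makes the first 0.7 rad stiff (0.3 Nm); let go, it stays put
- tablet_jar: square clear glass jar, 84 x 84 mm and 92 mm high, with a round neck 47 mm across and 32 mm high on top, fixed in a wooden stand and leaning 26 degrees; some blue and white tablets lie inside. Origin at the centre of its underside; z runs along the jar to its mouth, x points back into the stand and 26 degrees up, y along the stand
- jar_mouth (a point): centre of the tablet jar's mouth, in the plane of the rim, 124 mm from the jar's underside: 41 mm wide inside; its z is the axis of the jar, out of the mouth. With the cap off, the black seal stands 3 mm proud of the rim
- cork_jar: the same jar full of corks, shut with a black cap of the same size, fixed beside the tablet jar in the same stand, 112 mm from it between the axes, to its left or to its right. Origin and axes like those of tablet_jar; the cap's top is 129 mm along z
- jar_stand: fixed wooden stand for the two jars, 236 mm along its y, 150 mm along x, rear edge 110 mm high; the jars lean towards its -x side, the front. Origin on the worktop under its middle; z up
- spoon_rest: flat black oval spoon rest, fixed, 160 mm along its x, 90 mm along y, 12 mm high. Origin at the centre of its underside; z up
- tablet0_centre (a point): centre of a loose dishwasher tablet, a white and blue block with a red dot, 26 mm along its x, 20 mm along y, 13 mm high, lying flat on the worktop, 20 g; z up
- tablet1_centre (a point): centre of a second tablet, the same as the first
- pepper_mill: wooden pepper mill, upright, 58 mm across, 170 mm high, loose. Origin at the centre of its foot
- salt_shaker: glass salt shaker with a grey top, upright, 44 mm across, 90 mm high, loose. Origin at the centre of its foot
- mustard_bottle: mustard bottle with a white cap, upright, 50 mm along its x, 81 mm along y, 199 mm high, loose. Origin at the centre of its foot
There are look-alikes about, which are no part of the job. Of the things that look like the spoon_rest, the larger one is meant.

How it is judged:
By the outcome, as a careful person would: the job done as asked, in the order asked, and still so for the second after the job is handed in, with the robot touching nothing.
It also fails if it takes over 72 s, if anything falls off the work surface, if the arm or the gripper's body presses on something with over 40 N, if the wrist force passes 120 N, or if a joint passes its speed limit or range.

## Working session

There is one attempt and no reset: what is moved stays moved. The work goes in short steps, Python scripts to look and compute and a tool call to move; the robot and the scene stay as the last step left them, time stands still between calls to the robot, and variables do not carry over. Pictures are saved under pics/ and viewed, at most 10 in all, crops included, and the job is handed in when it is done.

Besides the shell and the picture viewer there is one more tool, called after "Call:" as a command line: name --pt "numbers of a row" for each row, then --argument value for the rest. jog_arm: Moves the arm, as the interface text tells. Its arguments: {"type":"object","properties":{"hand":{"type":"array"},"travel":{"type":"array"},"yaw":{"type":"array"},"grip_force":{"type":"number"}},"required":["hand","travel","yaw"]}

```bash
mkdir -p pics; python3 - <<'E'
from rig import env
import cv2,numpy as np
for n in("scene","top"):
    cv2.imwrite(f"pics/{n}0.png",env.get_image(n)[:,:,::-1]); c=env.calibration(n)
    print(n,c["fx"],c["fy"],c["cx"],c["cy"],np.round(c["position"],4).tolist(),np.round(c["rotation"],4).tolist())
print(env.finger_overhang,env.observe())
E
```

```text
scene 368.8277056095014 368.8277056095014 311.3228754246911 203.60480849132736 [-0.4367, 0.5838, 0.7081] [[-0.4992, -0.4019, 0.7676], [-0.8661, 0.258, -0.4282], [-0.026, -0.8786, -0.4768]]
top 394.44723342387334 394.44723342387334 319.0850282139608 197.16195330297037 [0.4192, 0.0621, 1.2399] [[-0.0277, -0.9945, 0.101], [-0.9995, 0.029, 0.0115], [-0.0144, -0.1006, -0.9948]]
0.017 {'time_s': 0.1, 'q': array([-8.94563204e+01,  2.18387432e+01,  7.43789489e+01, -8.60032185e-04,
        8.38603834e+01, -1.23340221e+01]), 'qvel': array([-0.03565295, -0.03176971, -0.04398287,  0.04143974, -0.07385617,
        0.01127103]), 'joint_efforts': array([ 5.30874997e-03, -4.49221087e+01, -2.31659281e+01, -9.40245991e-05,
        3.65709180e-03, -3.30693425e-06]), 'position': array([ 0.12258713, -0.53591291,  0.247767  ]), 'tool_rot': array([[ 9.74847648e-01,  2.22872299e-01, -2.78538534e-05],
       [ 2.22872129e-01, -9.74846736e-01,  1.36247205e-03],
       [ 2.76504039e-04, -1.33441052e-03, -9.99999071e-01]]), 'ft_force': array([-0.18994811,  0.31557385, -0.36714443]), 'wrist_torque': array([-0.00292681, -0.00494131,  0.03637371]), 'gripper_force': 0.0, 'grip_width': 0.08560460831361713}
```

View pics/scene0.png

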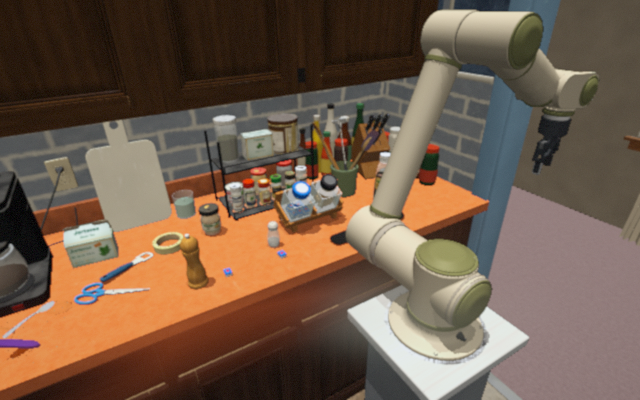

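View pics/top0.png

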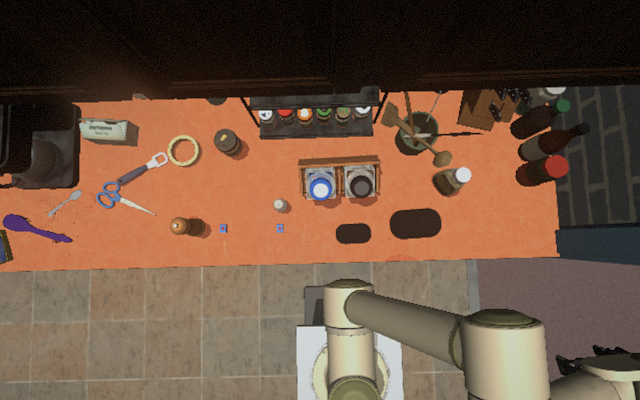

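The larger dark oval in the top view, at (415,223), fits the spoon rest; (353,233) is the smaller look-alike. The blue cap is at (320,187), the tablets at (223,229) and (280,228), the mill at (185,227), the salt shaker at (280,205) and the mustard bottle at (455,180). I'll confirm these in one enlarged crop and measure.

```bash
cat > h.py <<'E'
import numpy as np,cv2
from rig import env
def plane(n,uv,z):
    c=env.calibration(n);R=np.array(c["rotation"]);p=np.array(c["position"])
    d=R@np.array([(uv[0]-c["cx"])/c["fx"],(uv[1]-c["cy"])/c["fy"],1]);return p+d*(z-p[2])/d[2]
def proj(n,P):
    c=env.calibration(n);q=np.array(c["rotation"]).T@(np.array(P)-c["position"])
    return np.array([c["fx"]*q[0]/q[2]+c["cx"],c["fy"]*q[1]/q[2]+c["cy"]])
def tri(uvs):
    A=[];b=[]
    for n,uv in uvs.items():
        c=env.calibration(n);p=np.array(c["position"]);d=np.array(c["rotation"])@np.array([(uv[0]-c["cx"])/c["fx"],(uv[1]-c["cy"])/c["fy"],1]);d/=np.linalg.norm(d)
        M=np.eye(3)-np.outer(d,d);A.append(M);b.append(M@p)
    A=np.vstack(A);b=np.hstack(b);x,r,_,_=np.linalg.lstsq(A,b,rcond=None);return x,r
E
python3 - <<'E'
from h import *
t=cv2.imread("pics/top0.png");s=cv2.imread("pics/scene0.png")
a=cv2.resize(t[150:250,205:465],(780,300),interpolation=cv2.INTER_CUBIC)
b=cv2.resize(s[170:290,215:350],(338,300),interpolation=cv2.INTER_CUBIC)
c=cv2.resize(t[212:242,208:298],(442,147),interpolation=cv2.INTER_CUBIC)
d=np.zeros((300,780,3),np.uint8);d[:,:338]=b;d[:147,338:]=c
d[150:300,338:780]=cv2.resize(t[160:210,295:385],(442,150),interpolation=cv2.INTER_CUBIC)
cv2.imwrite("pics/comp.png",np.vstack([a,d]))
for n,im in(("top",t),("scene",s)):
    hsv=cv2.cvtColor(im,cv2.COLOR_BGR2HSV)
    m=((hsv[...,0]>100)&(hsv[...,0]<135)&(hsv[...,1]>90)&(hsv[...,2]>60)).astype(np.uint8)
    k,l,st,ce=cv2.connectedComponentsWithStats(m)
    for i in range(1,k):
        if st[i,4]>8 and 200<ce[i,0]<380 and 150<ce[i,1]<290: print(n,"blue",st[i],ce[i].round(1),cv2.minAreaRect(np.argwhere(l==i)[:,::-1].astype(np.float32)))
    if n=="top":
        m=(hsv[...,2]<60).astype(np.uint8);k,l,st,ce=cv2.connectedComponentsWithStats(m)
        for i in range(1,k):
            if st[i,4]>300 and 200<ce[i,1]<250 and 320<ce[i,0]<460:
                r=cv2.minAreaRect(np.argwhere(l==i)[:,::-1].astype(np.float32));bx=np.array([plane("top",q,.012) for q in cv2.boxPoints(r)])[:,:2]
                print("dark",st[i],r,bx.round(3).tolist(),plane("top",r[0],.012).round(4))
E
```

```text
top blue [310 178  22  23 213] [320.3 187.5] ((320.5, 189.0), (22.0, 21.0), 90.0)
top blue [220 225   6   7  29] [222.6 228. ] ((222.5, 228.0), (6.0, 5.0), 90.0)
top blue [277 224   6   8  27] [279.6 228. ] ((279.5, 227.5), (7.0, 5.0), 90.0)
dark [ 390  209   51   30 1171] ((415.0087585449219, 223.1147003173828), (27.68743896484375, 50.159515380859375), 85.60128784179688) [[0.493, -0.14], [0.501, -0.295], [0.416, -0.297], [0.408, -0.142]] [ 0.4543 -0.2185  0.012 ]
dark [336 224  34  19 536] ((352.5, 233.0), (18.0, 33.0), 90.0) [[0.458, 0.026], [0.456, -0.076], [0.4, -0.074], [0.403, 0.028]] [ 0.4292 -0.024   0.012 ]
scene blue [292 181  19  18 160] [300.3 190.6] ((300.25, 189.25001525878906), (17.677669525146484, 16.970561981201172), 45.0)
scene blue [278 251   8   6  24] [281.3 253.5] ((281.2500305175781, 253.25003051757812), (6.363960266113281, 4.242640495300293), 45.0)
scene blue [224 269   7   6  27] [227.1 271.4] ((227.0, 271.5), (5.0, 6.0), 90.0)
```

View pics/comp.png

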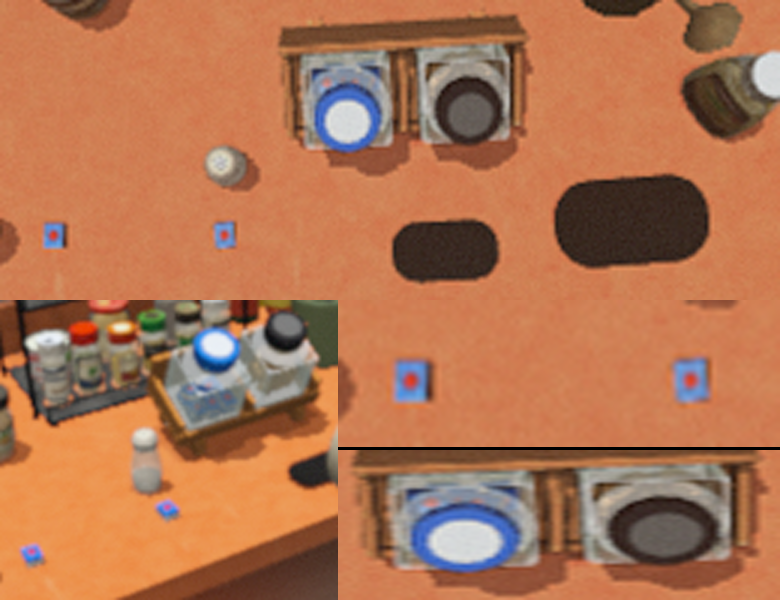

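```bash
python3 - <<'E'
from h import *
from scipy.optimize import least_squares
im={n:cv2.imread(f"pics/{n}0.png") for n in("top","scene")}
def cen(n,box,f):
    x0,y0,x1,y1=box;h=cv2.cvtColor(im[n][y0:y1,x0:x1],cv2.COLOR_BGR2HSV).astype(int)
    m=f(h).astype(np.uint8);k,l,st,ce=cv2.connectedComponentsWithStats(m);i=1+st[1:,4].argmax()
    return ce[i]+[x0,y0],st[i]
W=lambda h:(h[...,1]<60)&(h[...,2]>150)
B=lambda h:(h[...,2]<85)
w={"top":cen("top",(308,176,334,202),W),"scene":cen("scene",(288,178,314,202),W)}
print(w); P,r=tri({k:v[0] for k,v in w.items()});print("disc top",P.round(4),r)
k={"top":cen("top",(347,173,375,201),B),"scene":cen("scene",(317,172,342,202),B)}
print(k)
# caps: full outline of black cap & blue cap -> centre
bl=lambda h:((h[...,0]>100)&(h[...,0]<135)&(h[...,1]>110))|W(h)
print(cen("top",(308,176,334,202),bl))
# stand yaw: rear top edge z=.11, px from crop
p=[plane("top",(205+(x+.5)/3-.5,150+(y+.5)/3-.5),.11) for x,y in((281,38),(523,25))]
d=p[0]-p[1];print("edge",np.round(p,4).tolist(),"yaw",np.degrees(np.arctan2(-d[0],d[1])))
for nm,uv in(("tA",{"top":(222.6,228.),"scene":(227.1,271.4)}),("tB",{"top":(279.6,228),"scene":(281.3,253.5)})):
    print(nm,plane("top",uv["top"],.012),plane("scene",uv["scene"],.012),tri(uv)[0])
for nm,uv,z in(("salt",(205+223/3,150+163/3),.09),("salt_foot_scene",None,0)):
    if uv: print(nm,plane("top",uv,z))
E
```

```text
{'top': (array([320.43712575, 190.11377246]), array([  5,   7,  16,  15, 167], dtype=int32)), 'scene': (array([299.05633803, 197.42253521]), array([  0,  11,  26,  13, 142], dtype=int32))}
disc top [0.5537 0.074  0.1292] [3.00571975e-05]
{'top': (array([360.38197425, 185.36480687]), array([  3,   2,  23,  23, 233], dtype=int32)), 'scene': (array([332.30731707, 181.58536585]), array([  4,   0,  21,  19, 205], dtype=int32))}
(array([320.4397463 , 187.02748414]), array([  0,   0,  26,  24, 473], dtype=int32))
edge [[0.6373, 0.1327, 0.11], [0.6429, -0.1018, 0.11]] yaw 1.3712580112145898
tA [0.4560126  0.37951479 0.012     ] [0.45249704 0.38237289 0.012     ] [0.45634461 0.38093096 0.00866856]
tB [0.45102487 0.20172524 0.012     ] [0.44749515 0.20525307 0.012     ] [0.45145604 0.20277036 0.00853282]
salt [0.51814851 0.19241973 0.09      ]
```

```bash
python3 - <<'E'
from h import *
im={n:cv2.imread(f"pics/{n}0.png") for n in("top","scene")}
h=cv2.cvtColor(im["scene"],cv2.COLOR_BGR2HSV).astype(int)[180:198,290:313]
m=((h[...,1]<80)&(h[...,2]>190)).astype(np.uint8);k,l,st,ce=cv2.connectedComponentsWithStats(m);i=1+st[1:,4].argmax()
sc=ce[i]+[290,180];print(sc,st[i])
P,r=tri({"top":(320.44,190.11),"scene":sc});print(P,r)
# contour fit of the whole cap (blue+white) in both views: silhouettes
psi=np.radians(1.4)
for psi in np.radians([1.4,3]):
    x=np.array([np.cos(psi),np.sin(psi),0]);y=np.array([-np.sin(psi),np.cos(psi),0]);c,s=np.cos(np.radians(26)),np.sin(np.radians(26))
    a=-s*x+c*np.array([0,0,1]);xa=c*x+s*np.array([0,0,1])
    C=P-12*a/1000
    th=np.linspace(0,2*np.pi,60)
    for n in("top","scene"):
        pts=np.array([proj(n,C+hh*a+.031*(np.cos(t)*xa+np.sin(t)*y)) for hh in(-.012,.012) for t in th])
        print("pred bbox",n,pts.min(0).round(1),pts.max(0).round(1))
    print("centre",C.round(4),"jar mouth",(C-.0*a).round(4), "black disc pred top",proj("top",P-.112*y).round(1),proj("scene",P-.112*y).round(1))
E
```

```text
[301.52040816 187.59183673] [ 6  3 12 10 98]
[0.54728286 0.07043913 0.16824743] [6.69763664e-08]
pred bbox top [309.  176.7] [331.7 200.7]
pred bbox scene [291.2 180.6] [310.6 199.3]
centre [0.5525 0.0706 0.1575] jar mouth [0.5525 0.0706 0.1575] black disc pred top [361.3 187.9] [329.4 179.6]
pred bbox top [309.  176.6] [331.7 200.7]
pred bbox scene [291.2 180.7] [310.6 199.3]
centre [0.5525 0.0707 0.1575] jar mouth [0.5525 0.0707 0.1575] black disc pred top [361.2 186.8] [328.9 179.3]
```

Call:
jog_arm --hand '[0.078,0.078,0.078,0.078,0.078]' --pt "0.04 0.04 0.02" --pt "0.04 0.04 0.02" --pt "0.04 0.04 0.0" --pt "0.04 0.04 0.0" --pt "0.04 0.04 0.0" --yaw '[0.0,0.0,0.0,0.0,0.0]' --grip_force 40

```text
time_s: 0.72
position: [0.3236, -0.3346, 0.2882]
tool_rot: [[0.975, 0.223, -0.0], [0.223, -0.975, 0.0], [-0.0, -0.0, -1.0]]
ft_force: [0.5, 0.7, 0.5]
grip_width: 0.078
gripper_force: 0.0
```

Call:
jog_arm --hand '[0.078,0.078,0.078,0.078,0.078]' --pt "0.0229 0.0405 0" --pt "0.0229 0.0405 0" --pt "0.0229 0.0405 0" --pt "0.0229 0.0405 0" --pt "0.0229 0.0405 0" --yaw '[-0.122,-0.122,-0.122,-0.122,-0.122]'

```text
time_s: 1.35
position: [0.4375, -0.1321, 0.2881]
tool_rot: [[0.925, -0.38, -0.0], [-0.38, -0.925, 0.0], [-0.0, -0.0, -1.0]]
ft_force: [0.4, -0.4, 0.7]
grip_width: 0.0781
gripper_force: 0.0
```

Call:
jog_arm --hand '[0.078,0.078,0.078,0.078,0.078]' --pt "0.0229 0.0405 0" --pt "0.0229 0.0405 0" --pt "0.0229 0.0405 0" --pt "0.0229 0.0405 -0.02" --pt "0.0229 0.0405 -0.02" --yaw '[0,0,0,0,0]'

```text
time_s: 1.98
position: [0.5521, 0.0704, 0.2476]
tool_rot: [[0.927, -0.376, -0.0], [-0.376, -0.927, -0.0], [-0.0, 0.0, -1.0]]
ft_force: [-0.3, -0.8, -1.2]
grip_width: 0.078
gripper_force: 0.0
```

```bash
python3 - <<'E'
from h import *
o=env.observe();print(o["position"],o["tool_rot"][:,1],o["q"],o["ft_force"])
ims=[env.get_image(n) for n in("top","scene")]
a=cv2.resize(ims[0][130:230,250:420],(640,376),interpolation=cv2.INTER_CUBIC);b=cv2.resize(ims[1][110:230,250:370],(376,376),interpolation=cv2.INTER_CUBIC)
cv2.imwrite("pics/hover.png",cv2.resize(np.hstack([a,b])[:,:,::-1],(800,296)))
E
```

```text
[0.5521193  0.07036377 0.24757594] [-3.75625862e-01 -9.26771388e-01  8.13785863e-05] [-4.92324121e+00  2.25063605e+01  7.33433436e+01 -2.95986579e-03
  8.41565698e+01  1.07140061e+02] [-0.28755395 -0.76921173 -1.20341539]
```

View pics/hover.png

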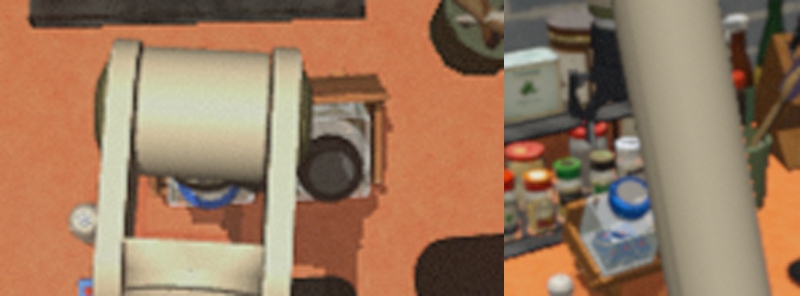

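Call:
jog_arm --hand '[0.078,0.078,0.078,0.078,0.078]' --pt "0 0 -0.03" --pt "0 0 -0.03" --pt "0 0 -0.015" --pt "0 0 -0.007" --pt "0 0 -0.005" --yaw '[0,0,0,0,0]'

```text
time_s: 2.7
position: [0.552, 0.0687, 0.1618]
tool_rot: [[0.927, -0.376, 0.001], [-0.376, -0.927, -0.0], [0.001, -0.0, -1.0]]
ft_force: [-0.6, -0.2, 0.6]
grip_width: 0.078
gripper_force: 0.0
```

Call:
jog_arm --hand '[0.05,0.05,0.05,0.05,0.05]' --pt "0 0 0" --pt "0 0 0" --pt "0 0 0" --pt "0 0 0" --pt "0 0 0" --yaw '[0,0,0,0,0]'

```text
time_s: 3.32
position: [0.5521, 0.0695, 0.1624]
tool_rot: [[0.927, -0.375, 0.003], [-0.375, -0.927, 0.001], [0.002, -0.002, -1.0]]
ft_force: [0.4, 4.8, 5.6]
grip_width: 0.0621
gripper_force: 43.2
```

Call:
jog_arm --hand '[0.05,0.05,0.05,0.05,0.05]' --pt "0 0 0.0003" --pt "0 0 0.0003" --pt "0 0 0.0003" --pt "0 0 0.0003" --pt "0 0 0.0003" --yaw '[0.1,0.15,0.16,0.18,0.18]'

```text
time_s: 3.95
position: [0.5519, 0.0682, 0.164]
tool_rot: [[0.925, 0.379, 0.002], [0.379, -0.925, -0.002], [0.001, 0.002, -1.0]]
ft_force: [0.6, 0.7, 2.9]
grip_width: 0.061
gripper_force: 45.8
```

```bash
python3 - <<'E'
from h import *
o=env.observe();print(o["position"],o["tool_rot"],o["ft_force"],o["wrist_torque"],o["grip_width"])
E
```

```text
[0.55187111 0.06819347 0.16399857] [[ 9.25274636e-01  3.79294074e-01  1.68922372e-03]
 [ 3.79296562e-01 -9.25273895e-01 -1.52904945e-03]
 [ 9.83035213e-04  2.05550742e-03 -9.99997404e-01]] [0.5550777  0.66924719 2.85092053] [-0.42620009 -0.0309974  -0.74918163] 0.06095945855397158
```

Call:
jog_arm --hand '[0.072,0.072,0.072,0.072,0.072]' --pt "0 0 0" --pt "0 0 0" --pt "0 0 0" --pt "0 0 0" --pt "0 0 0" --yaw '[0,-0.175,-0.175,-0.175,-0.175]'

```text
time_s: 4.58
position: [0.5515, 0.0687, 0.1627]
tool_rot: [[0.948, -0.319, -0.0], [-0.319, -0.948, -0.0], [-0.0, 0.001, -1.0]]
ft_force: [-0.5, -0.1, -0.0]
grip_width: 0.0721
gripper_force: 0.0
```

Call:
jog_arm --hand '[0.05,0.05,0.05,0.05,0.05]' --pt "0 0 0" --pt "-0.0002 0 0.0004" --pt "-0.0002 0 0.0004" --pt "-0.0002 0 0.0004" --pt "-0.0002 0 0.0004" --yaw '[0,0.14,0.18,0.18,0.18]'

```text
time_s: 5.2
position: [0.5505, 0.0682, 0.1651]
tool_rot: [[0.932, 0.361, -0.0], [0.361, -0.932, -0.002], [-0.001, 0.001, -1.0]]
ft_force: [-5.5, -4.1, 8.5]
grip_width: 0.0611
gripper_force: 43.8
```

Call:
jog_arm --hand '[0.072,0.072,0.072,0.072,0.072]' --pt "0 0 0" --pt "0 0 0" --pt "0 0 0" --pt "0 0 0" --pt "0 0 0" --yaw '[0,-0.17,-0.17,-0.17,-0.17]'

```text
time_s: 5.82
position: [0.5508, 0.0688, 0.1642]
tool_rot: [[0.948, -0.318, -0.0], [-0.318, -0.948, -0.0], [-0.0, 0.0, -1.0]]
ft_force: [0.0, -0.1, 0.2]
grip_width: 0.0718
gripper_force: 0.0
```

Call:
jog_arm --hand '[0.05,0.05,0.05,0.05,0.05]' --pt "0 0 0" --pt "-0.0002 0 0.0004" --pt "-0.0002 0 0.0004" --pt "-0.0002 0 0.0004" --pt "-0.0002 0 0.0004" --yaw '[0,0.14,0.18,0.18,0.18]'

```text
time_s: 6.45
position: [0.5503, 0.0686, 0.1659]
tool_rot: [[0.932, 0.361, 0.001], [0.361, -0.932, -0.0], [0.001, 0.001, -1.0]]
ft_force: [12.4, 4.7, -8.7]
grip_width: 0.0607
gripper_force: 47.5
```

Call:
jog_arm --hand '[0.072,0.072,0.072,0.072,0.072]' --pt "0 0 0" --pt "0 0 0" --pt "0 0 0" --pt "0 0 0" --pt "0 0 0" --yaw '[0,-0.17,-0.17,-0.17,-0.17]'

```text
time_s: 7.08
position: [0.5499, 0.0689, 0.1659]
tool_rot: [[0.948, -0.318, -0.0], [-0.318, -0.948, -0.0], [-0.0, 0.0, -1.0]]
ft_force: [0.2, 0.2, -0.5]
grip_width: 0.072
gripper_force: 0.0
```

Call:
jog_arm --hand '[0.05,0.05,0.05,0.05,0.05]' --pt "0 0 0" --pt "-0.0002 0 0.0004" --pt "-0.0002 0 0.0004" --pt "-0.0002 0 0.0004" --pt "-0.0002 0 0.0004" --yaw '[0,0.14,0.18,0.18,0.18]'

```text
time_s: 7.7
position: [0.5503, 0.0687, 0.168]
tool_rot: [[0.932, 0.362, 0.003], [0.362, -0.932, -0.0], [0.003, 0.001, -1.0]]
ft_force: [4.8, 2.1, -0.1]
grip_width: 0.0607
gripper_force: 50.6
```

Call:
jog_arm --hand '[0.072,0.072,0.072,0.072,0.072]' --pt "0 0 0" --pt "0 0 0" --pt "0 0 0" --pt "0 0 0" --pt "0 0 0" --yaw '[0,-0.17,-0.17,-0.17,-0.17]'

```text
time_s: 8.32
position: [0.5489, 0.0689, 0.1675]
tool_rot: [[0.948, -0.318, -0.001], [-0.318, -0.948, 0.0], [-0.001, 0.0, -1.0]]
ft_force: [-0.8, -0.3, -0.9]
grip_width: 0.0722
gripper_force: 0.0
```

Call:
jog_arm --hand '[0.05,0.05,0.05,0.05,0.05]' --pt "0 0 0" --pt "-0.0002 0 0.0004" --pt "-0.0002 0 0.0004" --pt "-0.0002 0 0.0004" --pt "-0.0002 0 0.0004" --yaw '[0,0.14,0.18,0.18,0.18]'

```text
time_s: 8.95
position: [0.5491, 0.0679, 0.1696]
tool_rot: [[0.932, 0.362, 0.002], [0.362, -0.932, -0.002], [0.002, 0.002, -1.0]]
ft_force: [12.1, -3.9, -6.4]
grip_width: 0.0607
gripper_force: 45.3
```

Call:
jog_arm --hand '[0.072,0.072,0.072,0.072,0.072]' --pt "0 0 0" --pt "0 0 0" --pt "0 0 0" --pt "0 0 0" --pt "0 0 0" --yaw '[0,-0.17,-0.17,-0.17,-0.17]'

```text
time_s: 9.57
position: [0.5481, 0.0691, 0.1691]
tool_rot: [[0.948, -0.317, -0.001], [-0.317, -0.948, 0.0], [-0.001, 0.0, -1.0]]
ft_force: [0.0, -1.2, -0.3]
grip_width: 0.072
gripper_force: 0.0
```

```bash
python3 - <<'E'
from h import *
a,b=[env.get_image(n) for n in("top","scene")]
a=cv2.resize(a[150:230,270:390],(500,333),interpolation=cv2.INTER_CUBIC);b=cv2.resize(b[160:240,260:332],(300,333),interpolation=cv2.INTER_CUBIC)
cv2.imwrite("pics/s1.png",np.hstack([a,b])[:,:,::-1])
E
```

```text
(no output)
```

View pics/s1.png

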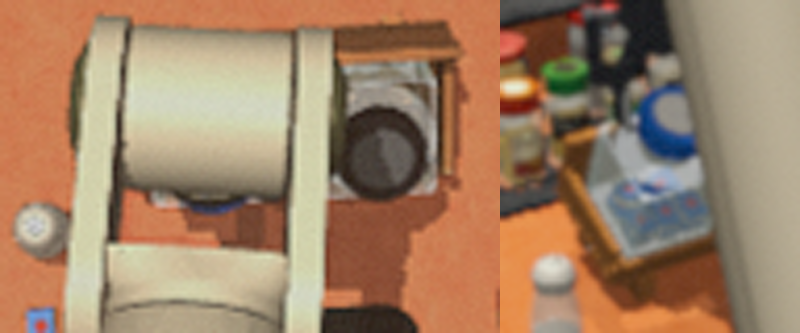

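The cap is at about (326,188) in the scene view and the jar is otherwise unchanged. I'll do three more strokes and then draw it off.

Call:
jog_arm --hand '[0.05,0.05,0.05,0.05,0.05]' --pt "0 0 0" --pt "-0.0002 0 0.0004" --pt "-0.0002 0 0.0004" --pt "-0.0002 0 0.0004" --pt "-0.0002 0 0.0004" --yaw '[0,0.14,0.18,0.18,0.18]'

```text
time_s: 10.3
position: [0.5473, 0.0661, 0.1713]
tool_rot: [[0.932, 0.362, -0.001], [0.362, -0.932, -0.006], [-0.003, 0.005, -1.0]]
ft_force: [-10.7, -21.6, 8.4]
grip_width: 0.0618
gripper_force: 41.3
```

Call:
jog_arm --hand '[0.072,0.072,0.072,0.072,0.072]' --pt "0 0 0" --pt "0 0 0" --pt "0 0 0" --pt "0 0 0" --pt "0 0 0" --yaw '[0,-0.17,-0.17,-0.17,-0.17]'

```text
time_s: 10.92
position: [0.5475, 0.0691, 0.1707]
tool_rot: [[0.949, -0.315, -0.0], [-0.315, -0.949, 0.0], [-0.0, -0.0, -1.0]]
ft_force: [-0.2, -0.8, -0.2]
grip_width: 0.072
gripper_force: 0.0
```

Call:
jog_arm --hand '[0.05,0.05,0.05,0.05,0.05]' --pt "0 0 0" --pt "0 0 0.0003" --pt "0 0 0.0003" --pt "0 0 0.0003" --pt "0 0 0.0003" --yaw '[0,0.14,0.18,0.18,0.18]'

```text
time_s: 11.55
position: [0.5489, 0.0661, 0.1792]
tool_rot: [[0.931, 0.364, 0.01], [0.364, -0.931, -0.008], [0.006, 0.011, -1.0]]
ft_force: [-23.4, -17.6, 55.6]
grip_width: 0.0509
gripper_force: 50.6
```

Call:
jog_arm --hand '[0.072,0.072,0.072,0.072,0.072]' --pt "0 0 0" --pt "0 0 0" --pt "0 0 0" --pt "0 0 0" --pt "0 0 0" --yaw '[0,-0.17,-0.17,-0.17,-0.17]'

```text
time_s: 12.18
position: [0.5475, 0.069, 0.1719]
tool_rot: [[0.95, -0.311, -0.0], [-0.311, -0.95, 0.0], [-0.0, -0.0, -1.0]]
ft_force: [0.5, -0.1, 0.4]
grip_width: 0.0717
gripper_force: 0.0
```

Call:
jog_arm --hand '[0.05,0.05,0.05,0.05,0.05]' --pt "0 0 0" --pt "0 0 0.0003" --pt "0 0 0.0003" --pt "0 0 0.0003" --pt "0 0 0.0003" --yaw '[0,0.14,0.18,0.18,0.18]'

```text
time_s: 12.8
position: [0.5476, 0.0635, 0.177]
tool_rot: [[0.931, 0.366, 0.003], [0.366, -0.931, -0.013], [-0.002, 0.013, -1.0]]
ft_force: [-13.5, -36.2, 24.2]
grip_width: 0.0501
gripper_force: 21.3
```

Call:
jog_arm --hand '[0.072,0.072,0.072,0.072,0.072]' --pt "0 0 0" --pt "0 0 0" --pt "0 0 0" --pt "0 0 0" --pt "0 0 0" --yaw '[0,-0.17,-0.17,0,0]'

```text
time_s: 13.42
position: [0.5476, 0.069, 0.1731]
tool_rot: [[1.0, 0.03, -0.0], [0.03, -1.0, 0.0], [-0.0, -0.0, -1.0]]
ft_force: [-0.5, 0.4, -0.7]
grip_width: 0.0719
gripper_force: 0.0
```

Call:
jog_arm --hand '[0.08,0.08,0.08,0.08,0.08]' --pt "0 0 0.015" --pt "0 0 0.03" --pt "0 0 0.04" --pt "0 -0.06 0.02" --pt "0 -0.06 0" --yaw '[0,0,0,0,0]'

```text
time_s: 14.05
position: [0.548, -0.0515, 0.281]
tool_rot: [[1.0, 0.029, 0.005], [0.029, -1.0, -0.002], [0.005, 0.002, -1.0]]
ft_force: [0.8, 0.7, -0.7]
grip_width: 0.0801
gripper_force: 0.0
```

Call:
jog_arm --hand '[0.08,0.08,0.08,0.08,0.08]' --pt "0 -0.06 0" --pt "0 -0.06 0" --pt "0 -0.06 0" --pt "0 0 0" --pt "0 0 0" --yaw '[0,0,0,0,0]'

```text
time_s: 14.68
position: [0.5475, -0.2302, 0.2787]
tool_rot: [[1.0, 0.026, 0.001], [0.026, -1.0, -0.0], [0.001, 0.0, -1.0]]
ft_force: [-0.1, 0.2, 0.1]
grip_width: 0.0797
gripper_force: 0.0
```

```bash
python3 - <<'E'
from h import *
a,b=[env.get_image(n) for n in("top","scene")]
cv2.imwrite("pics/topA.png",a[:,:,::-1]);cv2.imwrite("pics/sceneA.png",b[:,:,::-1])
a=cv2.resize(a[150:230,270:390],(500,333),interpolation=cv2.INTER_CUBIC);b=cv2.resize(b[160:240,260:332],(300,333),interpolation=cv2.INTER_CUBIC)
cv2.imwrite("pics/s2.png",np.hstack([a,b])[:,:,::-1])
E
```

```text
(no output)
```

View pics/s2.png

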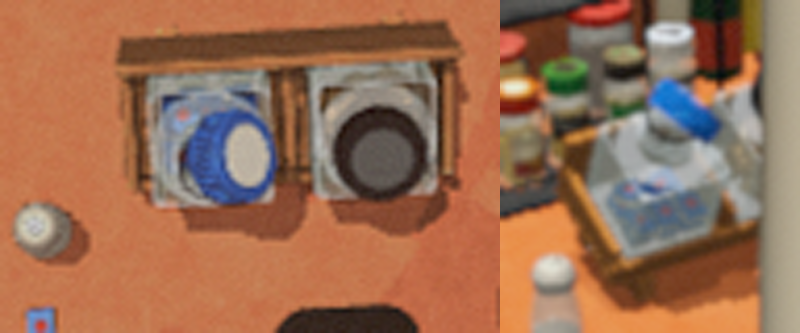

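The cap is off the thread but has tipped to the right on the neck: its disc is at about (329,187) in the top view and the cap at (304,186) in the scene view. I'll fit its pose from both silhouettes and re-grip it across x.

```bash
cat > fit.py <<'E'
from h import *
from scipy.optimize import minimize
S=6
def fit(files,boxes,x0):
    T={}
    for n,f in files.items():
        a,b,c,d=boxes[n];im=cv2.imread(f)[b:d,a:c];h=cv2.cvtColor(im,cv2.COLOR_BGR2HSV).astype(int)
        m=((h[...,0]>103)&(h[...,0]<130)&(h[...,1]>140)).astype(np.uint8)
        k,l,st,ce=cv2.connectedComponentsWithStats(m);i=1+st[1:,4].argmax();print(n,st[i],ce[i]+[a,b])
        w=((h[...,1]<90)&(h[...,2]>140)).astype(np.uint8)
        hull=cv2.convexHull(np.argwhere(l==i)[:,::-1].astype(np.int32))
        M=cv2.fillConvexPoly(np.zeros(m.shape,np.uint8),hull,1)
        B=cv2.resize((l==i).astype(np.float32),None,fx=S,fy=S,interpolation=cv2.INTER_LINEAR)>.5
        M=cv2.resize(M.astype(np.float32),None,fx=S,fy=S,interpolation=cv2.INTER_LINEAR)>.5
        T[n]=(M,M&~B)
    th=np.linspace(0,2*np.pi,48)
    def poly(n,pts):
        a,b,_,_=boxes[n];M=T[n][0];q=np.array([proj(n,p) for p in pts]);q=(q-[a,b]+.5)*S
        return cv2.fillConvexPoly(np.zeros(M.shape,np.uint8),cv2.convexHull(q.astype(np.float32)).round().astype(np.int32),1)>0
    def cost(v,pr=0):
        a=np.array([v[3],v[4],1.]);a/=np.linalg.norm(a);e=np.cross(a,[0,1,.1]);e/=np.linalg.norm(e);g=np.cross(a,e);C=v[:3]
        r=lambda R:R*(np.cos(th)[:,None]*e+np.sin(th)[:,None]*g);J=0
        for n in T:
            p=poly(n,np.vstack([C-.012*a+r(.031),C+.012*a+r(.030)]));M=T[n][0];i=(p&M).sum()/(p|M).sum();J+=1-i
            if n=="top":
                D=poly(n,C+.012*a+r(.022));N=T[n][1];k=(D&N).sum()/max((D|N).sum(),1);J+=.5*(1-k)
            if pr:print(n,"IoU",round(i,3))
        return J
    best=None
    for s in x0:
        s=np.array(s,float);sim=np.vstack([s]+[s+d for d in np.diag([.006,.006,.006,.25,.25])])
        r=minimize(cost,s,method="Nelder-Mead",options=dict(initial_simplex=sim,maxiter=500))
        if best is None or r.fun<best.fun:best=r
    cost(best.x,1);a=np.r_[best.x[3:],1];a/=np.linalg.norm(a);print("centre",best.x[:3].round(4),"axis",a.round(3),best.fun);return best.x
E
python3 - <<'E'
from fit import *
C=tri({"top":(325.6,187.8),"scene":(304.4,186.4)})[0];print(C)
fit({"top":"pics/topA.png","scene":"pics/sceneA.png"},{"top":(308,170,342,206),"scene":(292,174,317,200)},[[*C,-.2,-1],[*C,-.5,-.7],[*C,.1,-.7]])
E
```

```text
[0.5534526  0.0561109  0.16637827]
top [  7   7  21  21 181] [322.44751381 187.3038674 ]
scene [  4   5  16  15 107] [303.59813084 185.8411215 ]Traceback (most recent call last):
  File "<stdin>", line 3, in <module>
  File "fit.py", line 32, in fit
    r=minimize(cost,s,method="Nelder-Mead",options=dict(initial_simplex=sim,maxiter=500))
    res = _minimize_neldermead(fun, x0, args, callback, bounds=bounds,
                               **options)
    fxcc = func(xcc)
    fx = function(np.copy(x), *(wrapper_args + args))
  File "fit.py", line 26, in cost
    D=poly(n,C+.012*a+r(.022));N=T[n][1];k=(D&N).sum()/max((D|N).sum(),1);J+=.5*(1-k)
  File "fit.py", line 18, in poly
    a,b,_,_=boxes[n];M=T[n][0];q=np.array([proj(n,p) for p in pts]);q=(q-[a,b]+.5)*S
                                           ~~~~^^^^^
  File "h.py", line 7, in proj
    c=env.calibration(n);q=np.array(c["rotation"]).T@(np.array(P)-c["position"])
ValueError: time passes only in moves, steps and waits
```

```bash
sed -i 's/env.calibration(n)/CAL[n]/; s/^from rig import env/from rig import env\nCAL={k:env.calibration(k) for k in("top","scene")}/' h.py
python3 - <<'E'
from fit import *
C=tri({"top":(325.6,187.8),"scene":(304.4,186.4)})[0]
fit({"top":"pics/topA.png","scene":"pics/sceneA.png"},{"top":(308,170,342,206),"scene":(292,174,317,200)},[[*C,-.2,-1],[*C,-.5,-.7],[*C,.1,-.7]])
E
```

```text
top [  7   7  21  21 181] [322.44751381 187.3038674 ]
scene [  4   5  16  15 107] [303.59813084 185.8411215 ]
top IoU 0.865
scene IoU 0.882
centre [0.5559 0.0562 0.167 ] axis [-0.026 -0.739  0.673] 0.35587148288694
```

Call:
jog_arm --hand '[0.082,0.082,0.082,0.082,0.082]' --pt "0.001 0.0286 0" --pt "0.001 0.0286 0" --pt "0.001 0.0286 0" --pt "0.001 0.0286 0" --pt "0.001 0.0286 0" --yaw '[0.154,0.154,0.154,0.154,0.154]'

```text
time_s: 15.4
position: [0.5524, -0.0851, 0.2786]
tool_rot: [[0.695, 0.719, 0.001], [0.719, -0.695, -0.0], [0.0, 0.001, -1.0]]
ft_force: [-0.2, -0.4, -0.1]
grip_width: 0.0821
gripper_force: 0.0
```

Call:
jog_arm --hand '[0.082,0.082,0.082,0.082,0.082]' --pt "0.001 0.0286 0" --pt "0.001 0.0286 0" --pt "0.001 0.0286 0" --pt "0.001 0.0286 0" --pt "0.001 0.0286 -0.02" --yaw '[0.154,0.154,0.154,0.154,0.154]'

```text
time_s: 16.02
position: [0.5576, 0.0578, 0.2595]
tool_rot: [[-0.002, 1.0, 0.004], [1.0, 0.002, -0.0], [-0.0, 0.004, -1.0]]
ft_force: [0.1, -0.4, -0.4]
grip_width: 0.0819
gripper_force: 0.0
```

Call:
jog_arm --hand '[0.082,0.082,0.082,0.082,0.082]' --pt "0 0 -0.03" --pt "0 0 -0.025" --pt "0 0 -0.015" --pt "0 0 -0.01" --pt "0 0 -0.006" --yaw '[0,0,0,0,0]'

```text
time_s: 16.65
position: [0.5578, 0.0557, 0.1721]
tool_rot: [[0.006, 1.0, 0.001], [1.0, -0.006, -0.0], [-0.0, 0.001, -1.0]]
ft_force: [0.6, -0.7, 0.1]
grip_width: 0.0816
gripper_force: 0.0
```

Call:
jog_arm --hand '[0.066,0.055,0.05,0.05,0.05]' --pt "0 0 0" --pt "0 0 0" --pt "0 0 0" --pt "0 0 0" --pt "0 0 0" --yaw '[0,0,0,0,0]'

```text
time_s: 17.27
position: [0.557, 0.0553, 0.1731]
tool_rot: [[0.006, 1.0, -0.001], [1.0, -0.006, -0.001], [-0.001, -0.001, -1.0]]
ft_force: [-5.3, -1.2, 6.3]
grip_width: 0.0607
gripper_force: 42.1
```

Call:
jog_arm --hand '[0.05,0.05,0.05,0.05,0.05]' --pt "0 -0.003 0.006" --pt "0 -0.006 0.012" --pt "0 -0.01 0.025" --pt "0 -0.01 0.035" --pt "0 0 0.035" --yaw '[0,0,0,0,0]'

```text
time_s: 17.9
position: [0.5577, 0.0256, 0.2871]
tool_rot: [[0.007, 1.0, 0.001], [1.0, -0.007, -0.0], [-0.0, 0.001, -1.0]]
ft_force: [0.4, 0.0, -1.3]
grip_width: 0.0607
gripper_force: 44.0
```

Call:
jog_arm --hand '[0.05,0.05,0.05,0.05,0.05]' --pt "-0.01 -0.045 0" --pt "-0.02 -0.05 0" --pt "-0.02 -0.05 0" --pt "-0.02 -0.05 0" --pt "-0.01 -0.03 0" --yaw '[0,0,0,0,0]'

```text
time_s: 18.52
position: [0.4766, -0.2009, 0.2861]
tool_rot: [[0.008, 1.0, 0.001], [1.0, -0.008, -0.001], [-0.001, 0.001, -1.0]]
ft_force: [0.2, 0.1, 0.4]
grip_width: 0.0611
gripper_force: 44.0
```

```bash
python3 - <<'E'
from h import *
a,b=[env.get_image(n) for n in("top","scene")]
cv2.imwrite("pics/topB.png",a[:,:,::-1]);cv2.imwrite("pics/sceneB.png",b[:,:,::-1])
a=cv2.resize(a[120:260,290:450],(457,400));b=cv2.resize(b[110:250,260:380],(343,400))
cv2.imwrite("pics/s3.png",np.hstack([a,b])[:,:,::-1]);print(env.observe()["grip_width"])
E
```

```text
0.0607536051126088
```

View pics/s3.png

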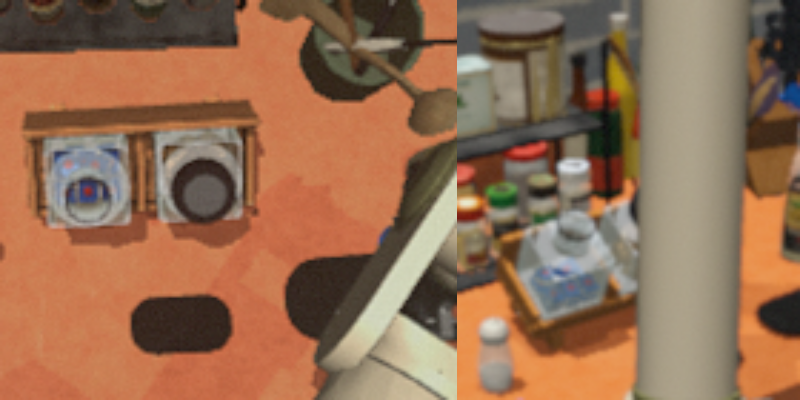

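The jar is open and the cap is in the gripper, hanging at the right in the scene view. Next I'll lower it onto the larger rest.

Call:
jog_arm --hand '[0.05,0.05,0.05,0.05,0.05]' --pt "-0.0075 -0.006 -0.05" --pt "-0.0075 -0.006 -0.055" --pt "-0.0075 -0.0065 -0.055" --pt "0 0 -0.045" --pt "0 0 -0.02" --yaw '[0,0,0,0,0]'

```text
time_s: 19.25
position: [0.4549, -0.2162, 0.0584]
tool_rot: [[0.006, 1.0, -0.002], [1.0, -0.006, 0.002], [0.002, -0.002, -1.0]]
ft_force: [0.3, 0.0, 0.3]
grip_width: 0.0606
gripper_force: 44.0
```

Call:
jog_arm --hand '[0.05,0.05,0.05,0.05,0.05]' --pt "0 0 -0.004" --pt "0 0 -0.004" --pt "0 0 -0.003" --pt "0 0 -0.003" --pt "0 0 0" --yaw '[0,0,0,0,0]' --grip_force 20

```text
time_s: 19.88
position: [0.4551, -0.2169, 0.0461]
tool_rot: [[0.006, 1.0, 0.0], [1.0, -0.006, -0.0], [-0.0, 0.0, -1.0]]
ft_force: [0.3, -0.3, 0.0]
grip_width: 0.0608
gripper_force: 44.0
```

Call:
jog_arm --hand '[0.055,0.055,0.055,0.055,0.055]' --pt "0 0 -0.003" --pt "0 0 -0.003" --pt "0 0 -0.002" --pt "0 0 -0.002" --pt "0 0 0" --yaw '[0,0,0,0,0]' --grip_force 20

```text
time_s: 20.5
position: [0.4568, -0.2166, 0.0396]
tool_rot: [[0.006, 1.0, 0.006], [1.0, -0.006, -0.002], [-0.002, 0.006, -1.0]]
ft_force: [-1.4, 13.3, 40.2]
grip_width: 0.0605
gripper_force: 50.5
```

Call:
jog_arm --hand '[0.05,0.064,0.066,0.07,0.074]' --pt "0 0 0.004" --pt "0 0 0" --pt "0 0 0" --pt "0 0 0" --pt "0 0 0" --yaw '[0,0,0,0,0]'

```text
time_s: 21.12
position: [0.455, -0.2169, 0.0397]
tool_rot: [[0.006, 1.0, -0.0], [1.0, -0.006, 0.0], [0.0, -0.0, -1.0]]
ft_force: [0.3, 0.7, 0.3]
grip_width: 0.0741
gripper_force: 0.0
```

Call:
jog_arm --hand '[0.076,0.078,0.08,0.08,0.08]' --pt "0 0 0.015" --pt "0 0 0.03" --pt "0 0 0.05" --pt "0 0 0.05" --pt "0.0 0.04 0.04" --yaw '[0,0,0,0,0]'

```text
time_s: 21.75
position: [0.4553, -0.178, 0.2268]
tool_rot: [[0.009, 1.0, 0.001], [1.0, -0.009, -0.001], [-0.001, 0.001, -1.0]]
ft_force: [-0.4, 0.7, -0.2]
grip_width: 0.08
gripper_force: 0.0
```

Call:
jog_arm --hand '[0.06,0.05,0.05,0.05,0.05]' --pt "0 0.06 0" --pt "0 0.06 0" --pt "0 0.06 0" --pt "0 0.06 0" --pt "0 0.06 0" --yaw '[-0.154,-0.154,-0.154,-0.154,-0.154]'

```text
time_s: 22.38
position: [0.4552, 0.1179, 0.225]
tool_rot: [[0.691, 0.723, 0.0], [0.723, -0.691, -0.0], [0.0, 0.0, -1.0]]
ft_force: [-0.1, 0.2, 1.4]
grip_width: 0.0498
gripper_force: 0.0
```

```bash
python3 - <<'E'
from h import *
a,b=[env.get_image(n) for n in("top","scene")]
cv2.imwrite("pics/topC.png",a[:,:,::-1]);cv2.imwrite("pics/sceneC.png",b[:,:,::-1])
x=cv2.resize(a[180:260,370:470],(500,400));y=cv2.resize(b[180:290,330:410],(291,400))
cv2.imwrite("pics/s4.png",np.hstack([x,y])[:,:,::-1])
h=cv2.cvtColor(a,cv2.COLOR_RGB2HSV).astype(int)[195:250,380:450]
m=((h[...,1]<80)&(h[...,2]>150)).astype(np.uint8);k,l,st,ce=cv2.connectedComponentsWithStats(m);i=1+st[1:,4].argmax()
print(ce[i]+[380,195],st[i],plane("top",ce[i]+[380,195],.036))
E
```

```text
[409.65359477 222.52941176] [ 23  21  14  14 153] [ 0.45587705 -0.19687086  0.036     ]
```

View pics/s4.png

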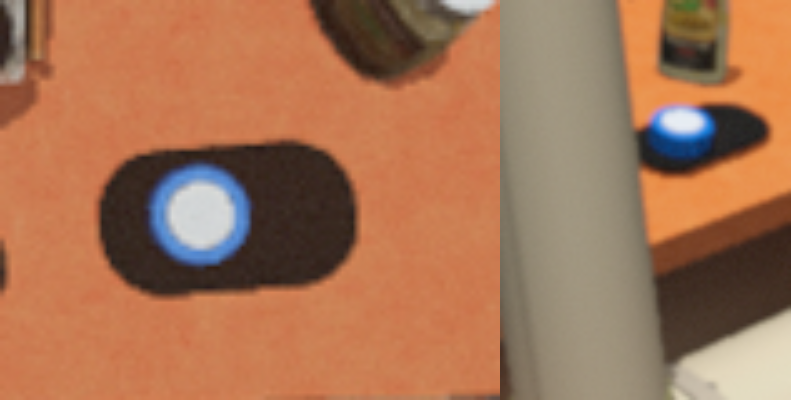

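The cap sits flat on the rest, disc up, at top-view (410,222). That places it at (0.456,-0.197), well within the rest. Next is the nearer tablet.

Call:
jog_arm --hand '[0.045,0.045,0.045,0.045,0.045]' --pt "-0.0016 0.017 -0.02" --pt "-0.0016 0.017 -0.02" --pt "-0.0016 0.017 -0.03" --pt "-0.0016 0.017 -0.04" --pt "-0.0016 0.017 -0.04" --yaw '[-0.162,-0.162,-0.162,-0.162,-0.162]' --grip_force 25

```text
time_s: 23.1
position: [0.4477, 0.201, 0.0739]
tool_rot: [[1.0, -0.002, 0.0], [-0.002, -1.0, -0.0], [0.0, 0.0, -1.0]]
ft_force: [0.1, -0.4, 0.2]
grip_width: 0.0449
gripper_force: 0.0
```

Call:
jog_arm --hand '[0.045,0.045,0.045,0.045,0.045]' --pt "0 0 -0.025" --pt "0 0 -0.015" --pt "0 0 -0.01" --pt "0 0 -0.004" --pt "0 0 0" --yaw '[0,0,0,0,0]'

```text
time_s: 23.72
position: [0.4477, 0.201, 0.0212]
tool_rot: [[1.0, 0.003, 0.0], [0.003, -1.0, 0.0], [0.0, -0.0, -1.0]]
ft_force: [-0.3, 0.2, -0.3]
grip_width: 0.0448
gripper_force: 0.0
```

Call:
jog_arm --hand '[0.03,0.02,0.01,0.01,0.01]' --pt "0 0 0" --pt "0 0 0" --pt "0 0 0" --pt "0 0 0" --pt "0 0 0" --yaw '[0,0,0,0,0]'

```text
time_s: 24.35
position: [0.4477, 0.2011, 0.0215]
tool_rot: [[1.0, 0.003, 0.001], [0.003, -1.0, 0.0], [0.001, -0.0, -1.0]]
ft_force: [-1.2, -0.7, 6.8]
grip_width: 0.019
gripper_force: 25.6
```

Call:
jog_arm --hand '[0.01,0.01,0.01,0.01,0.01]' --pt "0 0 0.035" --pt "0 0 0.05" --pt "0 0 0.055" --pt "0 -0.01 0.055" --pt "0.014 -0.02 0.025" --yaw '[0,0,0,0,0]'

```text
time_s: 24.98
position: [0.4615, 0.1713, 0.2441]
tool_rot: [[1.0, 0.004, 0.004], [0.004, -1.0, 0.001], [0.004, -0.001, -1.0]]
ft_force: [-0.4, 0.2, -0.9]
grip_width: 0.0189
gripper_force: 25.0
```

Call:
jog_arm --hand '[0.01,0.01,0.01,0.01,0.01]' --pt "0.025 -0.03 0" --pt "0.025 -0.03 0" --pt "0.02 -0.025 0" --pt "0.015 -0.016 0" --pt "0 0 -0.02" --yaw '[0,0,0,0,0]'

```text
time_s: 25.6
position: [0.5479, 0.0691, 0.2215]
tool_rot: [[1.0, 0.001, 0.003], [0.001, -1.0, -0.0], [0.003, 0.0, -1.0]]
ft_force: [-0.3, 0.3, -1.0]
grip_width: 0.0191
gripper_force: 25.0
```

```bash
python3 - <<'E'
from h import *
o=env.observe();print(o["position"].round(4),o["grip_width"])
E
```

```text
[0.5479 0.0691 0.2215] 0.019109189987627298
```

Go down to z≈0.191, release, and lift.

Call:
jog_arm --hand '[0.01,0.01,0.01,0.01,0.01]' --pt "-0.001 0.001 -0.015" --pt "0 0 -0.008" --pt "0 0 -0.004" --pt "0 0 -0.003" --pt "0 0 0" --yaw '[0,0,0,0,0]'

```text
time_s: 26.22
position: [0.5456, 0.0712, 0.1912]
tool_rot: [[1.0, 0.003, 0.0], [0.003, -1.0, 0.0], [0.0, -0.0, -1.0]]
ft_force: [0.5, -0.9, 0.0]
grip_width: 0.019
gripper_force: 25.0
```

Call:
jog_arm --hand '[0.03,0.035,0.035,0.035,0.035]' --pt "0 0 0" --pt "0 0 0" --pt "0 0 0" --pt "0 0 0.02" --pt "0 0 0.04" --yaw '[0,0,0,0,0]'

```text
time_s: 26.85
position: [0.545, 0.0711, 0.2506]
tool_rot: [[1.0, 0.003, -0.003], [0.003, -1.0, 0.0], [-0.003, -0.0, -1.0]]
ft_force: [0.4, 0.1, 1.2]
grip_width: 0.0355
gripper_force: 0.0
```

Call:
jog_arm --hand '[0.045,0.045,0.045,0.045,0.045]' --pt "-0.01 0.06 0" --pt "-0.02 0.06 0" --pt "-0.02 0.06 0" --pt "-0.02 0.06 0" --pt "-0.024 0.06 0" --yaw '[0,0,0,0,0]'

```text
time_s: 27.48
position: [0.4522, 0.3689, 0.2511]
tool_rot: [[1.0, 0.002, 0.0], [0.002, -1.0, 0.0], [0.0, -0.0, -1.0]]
ft_force: [1.2, 1.2, 0.2]
grip_width: 0.0454
gripper_force: 0.0
```

```bash
python3 - <<'E'
from h import *
a,b=[env.get_image(n) for n in("top","scene")]
cv2.imwrite("pics/topD.png",a[:,:,::-1])
x=cv2.resize(a[150:240,210:390],(560,280),interpolation=cv2.INTER_CUBIC);y=cv2.resize(b[170:250,260:328],(238,280),interpolation=cv2.INTER_CUBIC)
cv2.imwrite("pics/s5.png",np.hstack([x,y])[:,:,::-1]);print(env.observe()["position"])
E
```

```text
[0.45021412 0.37157453 0.25087412]
```

View pics/s5.png

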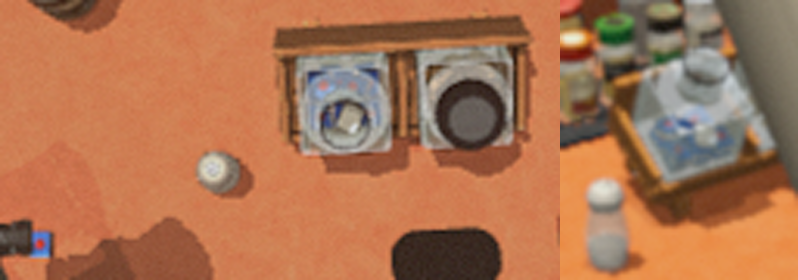

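```bash
python3 - <<'E'
from h import *
t=cv2.imread("pics/top0.png");h=cv2.cvtColor(t,cv2.COLOR_BGR2HSV).astype(int)
print("foot edge right",plane("top",(208,228),.005),"left knob",plane("top",(178,226),.16),"scene foot",plane("scene",(197,284),0.0))
for y in range(224,233,2):print(y,[tuple(t[y,x]) [::-1] and "%d/%d"%(h[y,x,0],h[y,x,2]) for x in range(186,218,2)])
s=cv2.imread("pics/scene0.png");hs=cv2.cvtColor(s,cv2.COLOR_BGR2HSV).astype(int)
for y in (270,280,284,288):print(y,["%d/%d"%(hs[y,x,0],hs[y,x,2]) for x in range(180,216,2)])
E
```

```text
foot edge right [0.45751088 0.42724266 0.005     ] left knob [0.46049591 0.46410396 0.16      ] scene foot [0.45858032 0.47280882 0.        ]
224 ['14/107', '12/93', '10/71', '11/74', '12/80', '14/80', '12/82', '13/75', '11/94', '10/100', '8/145', '10/163', '10/211', '10/212', '10/207', '10/211']
226 ['13/109', '13/85', '12/77', '11/71', '12/78', '12/80', '14/82', '13/75', '12/89', '12/85', '9/148', '9/148', '10/175', '11/207', '10/210', '9/208']
228 ['15/91', '14/91', '11/73', '11/77', '12/83', '12/87', '11/87', '12/76', '12/88', '11/92', '8/148', '9/146', '10/166', '11/212', '10/208', '10/205']
230 ['13/82', '12/91', '10/73', '15/76', '12/89', '13/85', '11/85', '9/73', '13/96', '9/107', '9/146', '9/138', '9/143', '10/217', '11/208', '11/207']
232 ['12/88', '11/74', '12/84', '13/86', '12/88', '13/83', '14/74', '14/89', '13/93', '8/150', '8/151', '9/144', '10/176', '11/209', '11/207', '11/211']
270 ['13/236', '13/236', '13/236', '13/207', '17/142', '16/141', '16/136', '16/132', '16/125', '16/116', '15/112', '15/99', '12/114', '13/229', '13/237', '13/237', '13/236', '13/236']
280 ['13/236', '13/236', '13/237', '13/233', '13/163', '15/113', '15/120', '16/123', '14/112', '15/110', '15/107', '16/100', '15/112', '16/121', '11/125', '11/164', '10/162', '11/169']
284 ['13/236', '13/235', '13/236', '13/223', '15/188', '17/181', '17/167', '16/144', '16/150', '16/158', '16/154', '16/140', '15/118', '11/119', '11/164', '11/165', '11/169', '13/224']
288 ['13/236', '13/236', '13/235', '13/236', '13/234', '12/195', '12/159', '15/136', '15/122', '13/149', '13/169', '12/218', '13/226', '13/227', '13/229', '13/237', '13/236', '13/236']
```

Call:
jog_arm --hand '[0.042,0.042,0.042,0.042,0.042]' --pt "0.003 0.007 -0.04" --pt "0 0 -0.05" --pt "0 0 -0.05" --pt "0 0 -0.045" --pt "0 0 -0.025" --yaw '[0,0,0,0,0]'

```text
time_s: 28.2
position: [0.4557, 0.373, 0.0388]
tool_rot: [[1.0, 0.002, -0.002], [0.002, -1.0, -0.001], [-0.002, 0.001, -1.0]]
ft_force: [0.9, 0.9, 0.9]
grip_width: 0.0419
gripper_force: 0.0
```

Call:
jog_arm --hand '[0.042,0.042,0.042,0.042,0.042]' --pt "0 0 -0.01" --pt "0 0 -0.006" --pt "0 0 -0.004" --pt "0 0 0" --pt "0 0 0" --yaw '[0,0,0,0,0]'

```text
time_s: 28.82
position: [0.4562, 0.3742, 0.0216]
tool_rot: [[1.0, 0.003, 0.001], [0.003, -1.0, 0.0], [0.001, -0.0, -1.0]]
ft_force: [0.3, -0.2, -0.1]
grip_width: 0.042
gripper_force: 0.0
```

Call:
jog_arm --hand '[0.03,0.02,0.01,0.01,0.01]' --pt "0 0 0" --pt "0 0 0" --pt "0 0 0" --pt "0 0 0" --pt "0 0 0" --yaw '[0,0,0,0,0]'

```text
time_s: 29.45
position: [0.4562, 0.3741, 0.0213]
tool_rot: [[1.0, 0.003, 0.0], [0.003, -1.0, 0.0], [0.0, -0.0, -1.0]]
ft_force: [-0.8, 0.2, 4.8]
grip_width: 0.0191
gripper_force: 25.9
```

Call:
jog_arm --hand '[0.01,0.01,0.01,0.01,0.01]' --pt "0 0 0.035" --pt "0 0 0.05" --pt "0 0 0.055" --pt "0 -0.005 0.055" --pt "0 -0.0185 0.035" --yaw '[0,0,0,0,0]'

```text
time_s: 30.08
position: [0.456, 0.3507, 0.2533]
tool_rot: [[1.0, 0.004, 0.002], [0.004, -1.0, 0.001], [0.002, -0.001, -1.0]]
ft_force: [-0.1, 0.8, -0.2]
grip_width: 0.019
gripper_force: 25.4
```

Call:
jog_arm --hand '[0.01,0.01,0.01,0.01,0.01]' --pt "0.018 -0.055 0" --pt "0.02 -0.06 0" --pt "0.02 -0.06 0" --pt "0.02 -0.06 0" --pt "0.016 -0.045 0" --yaw '[0,0,0,0,0]'

```text
time_s: 30.7
position: [0.5497, 0.0702, 0.2506]
tool_rot: [[1.0, 0.001, -0.001], [0.001, -1.0, -0.0], [-0.001, 0.0, -1.0]]
ft_force: [0.3, 0.5, -0.6]
grip_width: 0.0192
gripper_force: 25.4
```

Call:
jog_arm --hand '[0.01,0.01,0.01,0.01,0.01]' --pt "0 0 -0.02" --pt "0 0 -0.015" --pt "0 0 -0.01" --pt "0 0 0" --pt "0 0 0" --yaw '[0,0,0,0,0]'

```text
time_s: 31.32
position: [0.5495, 0.0728, 0.2065]
tool_rot: [[1.0, 0.003, 0.001], [0.003, -1.0, -0.0], [0.001, 0.0, -1.0]]
ft_force: [-0.1, 0.4, -0.0]
grip_width: 0.0192
gripper_force: 25.4
```

Call:
jog_arm --hand '[0.01,0.01,0.01,0.01,0.01]' --pt "0 -0.002 -0.007" --pt "0 0 -0.004" --pt "0 0 -0.0025" --pt "0 0 0" --pt "0 0 0" --yaw '[0,0,0,0,0]'

```text
time_s: 31.95
position: [0.5494, 0.0707, 0.1926]
tool_rot: [[1.0, 0.003, 0.0], [0.003, -1.0, -0.0], [0.0, 0.0, -1.0]]
ft_force: [-0.8, -0.1, -0.3]
grip_width: 0.0193
gripper_force: 25.4
```

Call:
jog_arm --hand '[0.03,0.035,0.035,0.035,0.035]' --pt "0 0 0" --pt "0 0 0" --pt "0 0 0" --pt "0 0 0.02" --pt "0 0 0.04" --yaw '[0,0,0,0,0]'

```text
time_s: 32.58
position: [0.5488, 0.0706, 0.252]
tool_rot: [[1.0, 0.002, -0.003], [0.002, -1.0, 0.0], [-0.003, -0.0, -1.0]]
ft_force: [0.4, 0.2, 0.5]
grip_width: 0.0351
gripper_force: 0.0
```

Call:
jog_arm --hand '[0.035,0.035,0.035,0.035,0.035]' --pt "-0.02 -0.06 0.01" --pt "-0.02 -0.06 0.01" --pt "-0.02 -0.06 0" --pt "-0.02 -0.06 0" --pt "0 -0.06 0" --yaw '[0,0,0,0,0]'

```text
time_s: 33.2
position: [0.4696, -0.2268, 0.2726]
tool_rot: [[1.0, 0.002, 0.001], [0.002, -1.0, -0.0], [0.001, 0.0, -1.0]]
ft_force: [1.1, 0.5, 0.2]
grip_width: 0.0352
gripper_force: 0.0
```

Call:
jog_arm --hand '[0.035,0.035,0.035,0.035,0.035]' --pt "-0.04 -0.06 0" --pt "-0.06 -0.03 0" --pt "-0.06 -0.02 0" --pt "0 0 0" --pt "0 0 0" --yaw '[0,0,0,0,0]'

```text
time_s: 33.83
position: [0.3211, -0.3248, 0.2722]
tool_rot: [[1.0, 0.002, 0.001], [0.002, -1.0, -0.0], [0.001, 0.0, -1.0]]
ft_force: [-0.3, 0.8, 0.9]
grip_width: 0.0348
gripper_force: 0.0
```

```bash
python3 - <<'E'
from h import *
a,b=[env.get_image(n) for n in("top","scene")]
r=lambda i,x0,y0,x1,y1,w,h:cv2.resize(i[y0:y1,x0:x1],(w,h),interpolation=cv2.INTER_CUBIC)
top=np.hstack([r(a,300,160,345,210,324,360),r(b,280,175,330,230,327,360)]);top=np.hstack([top,r(b,240,190,275,250,149,360)])
cv2.imwrite("pics/fin.png",np.vstack([top,r(a,160,150,480,245,800,238)])[:,:,::-1])
E
```

```text
(no output)
```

View pics/fin.png

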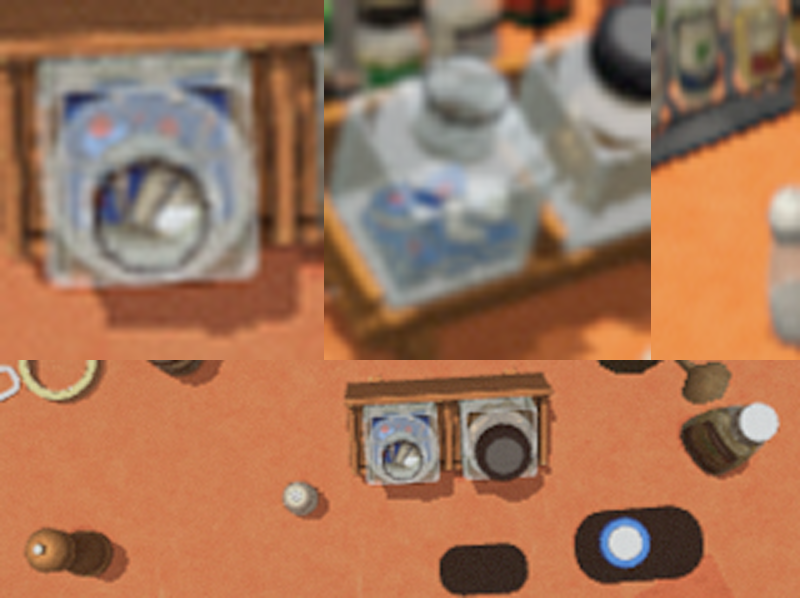

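The tablets lie white side up in the jar's body, around scene (303,205), and the neck is clear. The cap sits on the larger rest, the salt shaker, pepper mill and mustard bottle are all standing, and the arm is clear of everything.

```bash
python3 -c "
from rig import env
print(env.close_job())"
```

```text
the job is handed in; nothing more can be done
None
```

I handed the job in at about 34 s: the blue cap is open side down on the larger spoon rest, both tablets are in the open jar, and nothing else was disturbed in the last pictures; the cap tipped on the neck as it left the thread and had to be re-gripped, and pressing it onto the rest briefly reached about 40 N at the wrist.

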